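# Preset the cure timer and start it

### The arm

A 6-joint arm with a two-finger parallel gripper is mounted at the origin on a cart in front of the work surface, level with it; the furniture and walls round the work are solid. World frame = base frame: x ahead of the robot, y to its left, z up, the work surface at z = 0. Lengths are in mm, angles in rad, forces in N, time in s.
With the tool pointing down it reaches from about 275 to 825 mm from the base axis. Payload 5.2 kg.
Tool frame: the origin (TCP) lies at the very end of the fingers, on their centre line; the grasp point (between the pads) lies 19 mm behind it; z points along the fingers, y is the direction in which the jaws open and shut (so a half turn about z gives the same grasp; the last joint's range is limited). The gripper opens to 93 mm and grips with 3 to 60 N. Pads are 15 mm wide; open, the fingers measure 128 mm over their backs; the gripper's body (75 mm by 188 mm) begins 65 mm behind the grasp point.
Start: joints at [0.978, 0.259, 1.535, -0, 1.348, -0.203], TCP at [208.981, 508.755, 218.653] pointing down, gripper open.
Joint ranges: [-3.14, 3.14], [-0.91, 2.08], [0.19, 2.58], [-1.22, 4.36], [0.22, 2.71], [-3.12, 3.12]. Speed limits (rad/s): [2.57, 2.57, 3.14, 3.14, 3.14, 3.14].

### API

Orientations are given as [roll, pitch, yaw] about the fixed x, y, z axes, in that order (R = Rz(yaw) Ry(pitch) Rx(roll)).
In Python, from bench import robot gives the robot as it stands. The module is installed in compiled form; this text tells all that it offers. Calls block until the motion is done:
- robot.move_ptp(position, orientation): joint-space move of the TCP to a pose.
- robot.move_linear(position, ori=None, speed=150, f_stop=None): straight line of the TCP; ori=None keeps the orientation; speed is the mean speed in mm/s. With f_stop (N) it stops when the force on the tool has changed by that much, and returns True; else False.
- robot.move_j(angles): joint-space move.
- robot.move_gripper(opening): opening from 0.0 (shut) to 1.0 (fully open); the grip force is fixed at half the most; returns when the fingers have stopped.
- robot.sleep(seconds).
- robot.inverse_kinematics(position, orientation): joint angles nearest the present ones, or None.
- robot.get_image(name): name is "scene" or "top"; returns a dict with "img" (480x640x3 uint8, blue, green, red), "fovy" (degrees; the focal length in pixels is half the picture's height over the tangent of half this angle, whatever the lens; pixels are square), "cx", "cy" (the principal point, pixels), "k1" (the pictures are not rectified: a ray, as slopes to the right and down, at radius r is drawn at 1 + k1 r^2 times it, then the intrinsics apply), "eye" and "orientation" of the camera in the world. Camera axes: x right, y down, z forward; pixel columns grow to the right and rows downward; lengths in mm; the calibration is good to about 2 mm. A picture is of the moment at which its call begins. There is no depth.
A pose or a line that the arm cannot do raises robot.MotionError and nothing moves.
- robot.hand_in(): hands the job in, once; it reports no verdict.
Readings, each from a call of its own:
- robot.current_t(): time.
- robot.current_qpos(): joint angles.
- robot.current_joint_vel(): joint speeds.
- robot.current_joint_efforts(): joint torques, N m.
- robot.current_tcp_pos(): TCP position.
- robot.current_eef_rot(): TCP orientation.
- robot.current_contact_force(): force on the tool from outside, world axes, zero at the start.
- robot.current_ft_torque(): the same for the moment, N m.
- robot.current_gripper_width(): opening from 0.0 (shut) to 1.0 (fully open).
Only numpy, scipy, OpenCV 4.12 (cv2) and the standard library are available. Lean on these libraries where they do the work, as an engineer would, in place of code of your own. Each camera call takes 0.05 s, during which the arm holds its last target.

### The job

The next dyed sample needs six minutes in the oven. Roll the ribbed thumbwheel of the grey bench timer by its edge until the 6 has clicked squarely into its window, going gently because the wheel is light plastic (never more than 20 N on it); only then push the white start key fully down and let it spring back up. Do not knock over or push away the beaker and the flask that stand near the timer.

Things in the scene. Friction and masses are not known exactly. Their poses are not given: they have to be found in the camera images.
- timer: Grey bench timer, 150 (x) x 200 (y) x 90 mm high, fixed. Origin: centre of its underside; x away from the operator, y to his left, z up. On its flat top (z = 90 mm), left to right: loose clothes peg (y about +80 mm), half-round hood with the window (y +21 to +51, radius 50 about the wheel's axle, up to z = 114), black thumbwheel (y -8 to +16), white start key (y -79 to -41).
- wheel_center (a point): Centre of the thumbwheel's rim, on its axle, inside the case (case frame 10, 4, 64 mm). Axle parallel to the case's y. Rim 24 mm wide, 112 mm diameter over its 20 straight cross ribs (7 mm thick, 18 degrees apart, grooves 7 mm deep). At every clicked digit a groove is at the very top, the next grooves 18, 36 and 54 degrees before and behind it; below 60 degrees lies the case.
- wheel_top (a point): Highest point of the circle over the thumbwheel's ribs, in the middle of its width, 120 mm above the worktop (30 mm above the case's top); fixed to the case. A fingertip corner dipped 3 to 4 mm into a groove pushes the rib ahead of it along the arc.
- window (a point): Centre of the window in the hood, 30 degrees from the hood's top towards the operator, 22 x 26 mm. The black digit (18 mm high, on a white drum that turns with the wheel) in its middle, upright to the operator, is the set digit.
- wheel (a joint): Wheel angle in rad = 0.6283 x digit in the window (6 at 3.770), 0 to 9 with a stop just past either end. Grows as the exposed top of the wheel rolls away from the operator (case's +x). A sprung roller clicks it into each digit: about 1.5 N along the rim to leave one; past half way (18 degrees) it jumps to the next and stays. At the start it may hang half way between two digits.
- start_key (a joint): Travel of the start key in m: 0 up, 0.006 fully down; a spring returns it. It takes 2 N to move it and 5 N to hold it fully down.
- key_top (a point): Centre of the top face of the white start key, a rounded 46 (x) x 38 (y) mm pad; it stands 12 mm above the case's top (z = 102 mm above the worktop) when up, at case frame x = 0, y = -60 mm.
- beaker: Glass beaker with a little bluish dye, 62 x 68 x 80 mm high, loose, standing behind the timer. Origin: centre of its underside, z up.
- flask: Conical glass flask, 65 mm wide, 105 mm high, loose, standing to the right of the timer. Origin: centre of its underside, z up.
Things that resemble listed ones, but are neither listed nor needed, are in the scene too. What is shaped like the flask but blue or red is not meant.

How it is judged:
By the outcome, as a careful person would: the job done as asked, in the order asked, and still so for the second after the job is handed in, with the robot touching nothing.
It also fails if it takes over 64 s, if anything falls off the work surface, if the arm or the gripper's body presses on something with over 40 N, if the wrist force passes 120 N, or if a joint passes its speed limit or range.

## Working session

There is one attempt and no reset: what is moved stays moved. The work goes in short steps, each a Python script; the robot and the scene stay as the last script left them, time stands still between calls to the robot, and variables do not carry over. Pictures are saved under pics/ and viewed, and the job is handed in when it is done.

```bash
mkdir -p pics; cat > h.py <<'E'
import numpy as np, cv2
from bench import robot
from scipy.spatial.transform import Rotation as R
def rot(o):
    o=np.asarray(o,float)
    return o if o.shape==(3,3) else R.from_euler('xyz',o).as_matrix()
def ray(c,u,v):
    f=240/np.tan(np.radians(c['fovy'])/2)
    K=np.array([[f,0,c['cx']],[0,f,c['cy']],[0,0,1]])
    x,y=(u-c['cx'])/f,(v-c['cy'])/f
    a,b=x,y
    for _ in range(50):
        s=1+c['k1']*(a*a+b*b); a,b=x/s,y/s
    return np.array(c['eye']),rot(c['orientation'])@np.array([a,b,1.])
def onz(c,u,v,z):
    e,d=ray(c,u,v); return e+d*(z-e[2])/d[2]
def proj(c,p):
    f=240/np.tan(np.radians(c['fovy'])/2)
    q=rot(c['orientation']).T@(np.asarray(p,float)-np.array(c['eye'])); a,b=q[0]/q[2],q[1]/q[2]
    s=1+c['k1']*(a*a+b*b); return np.array([c['cx']+f*a*s,c['cy']+f*b*s])
def two(c1,p1,c2,p2):
    e1,d1=ray(c1,*p1);e2,d2=ray(c2,*p2)
    t=np.linalg.lstsq(np.c_[d1,-d2],e2-e1,rcond=None)[0]
    a,b=e1+d1*t[0],e2+d2*t[1]; return (a+b)/2,np.linalg.norm(a-b)
E
python3 - <<'E'
from h import *
import pickle
for n in('scene','top'):
    c=robot.get_image(n); cv2.imwrite(f'pics/{n}0.png',c['img']); pickle.dump(c,open(f'{n}0.pkl','wb'))
    print(n,{k:v for k,v in c.items() if k!='img'})
print(robot.current_t(),robot.current_eef_rot(),robot.current_contact_force())
E
```

```text
scene {'fovy': 51.64706367305592, 'cx': 323.41414170375316, 'cy': 237.68168276216943, 'k1': -0.110168835546289, 'eye': array([ 148.2659743 , -698.61818424,  683.08098229]), 'orientation': array([-2.25596427,  0.01170242, -0.69412913])}
top {'fovy': 46.45006278869096, 'cx': 325.50527417227335, 'cy': 230.99845759158686, 'k1': -0.05863717221757378, 'eye': array([ 485.21833083, -157.31675095,  959.01267437]), 'orientation': array([-3.02949179,  0.01386029, -1.55443301])}
0.1 [-3.14002078e+00 -3.13148252e-04  2.75177138e+00] [ 1.51943496 -0.94837757 -0.66595204]
```

View pics/scene0.png

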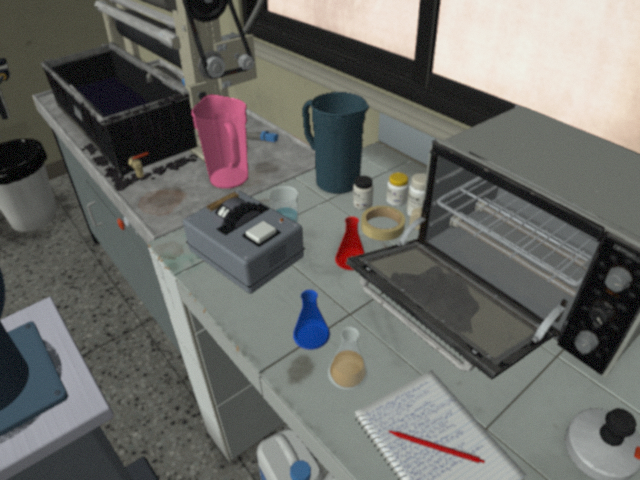

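View pics/top0.png

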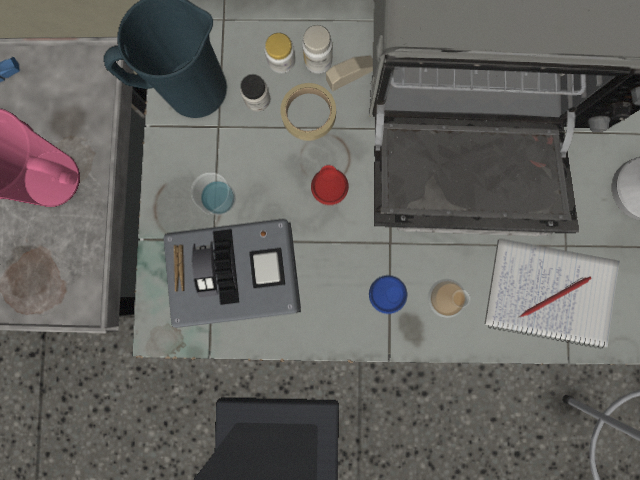

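Scene: the timer is at about (245,240), with the key at (261,232). The beaker is behind it at (285,200), and the flask with orange liquid is at (348,365). Top: the timer is at about (232,272), the key at (268,268), the wheel at (226,266) and the window at (205,284). The beaker is at (213,193). Flask candidates are blue (388,294), red (330,185) and clear/orange (450,299). The clear one fits. I'll enlarge the timer area.

```bash
python3 - <<'E'
import cv2,numpy as np
a=cv2.imread('pics/top0.png')[210:335,155:310]; b=cv2.imread('pics/scene0.png')[175:295,175:315]
cv2.imwrite('pics/cropt.png',cv2.resize(a,None,fx=5,fy=4.7,interpolation=cv2.INTER_CUBIC)[:600,:800])
cv2.imwrite('pics/crops.png',cv2.resize(b,None,fx=5,fy=5,interpolation=cv2.INTER_CUBIC))
E
```

```text
(no output)
```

View pics/cropt.png

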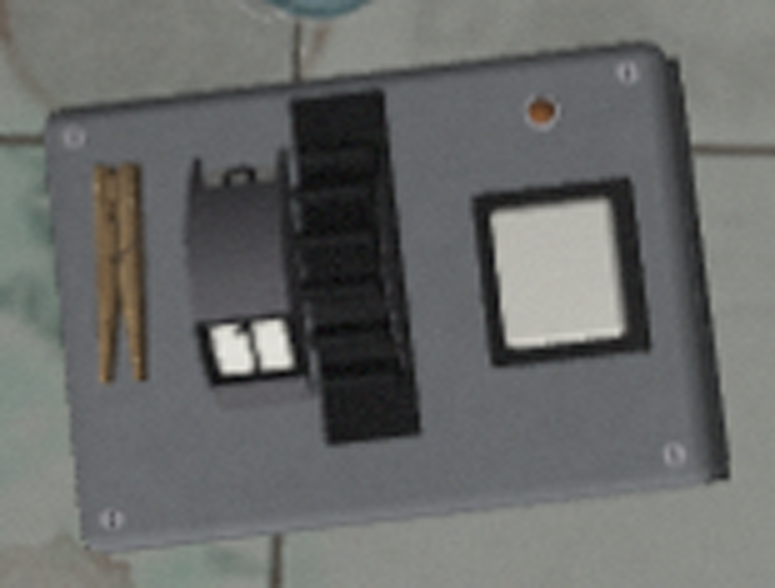

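View pics/crops.png

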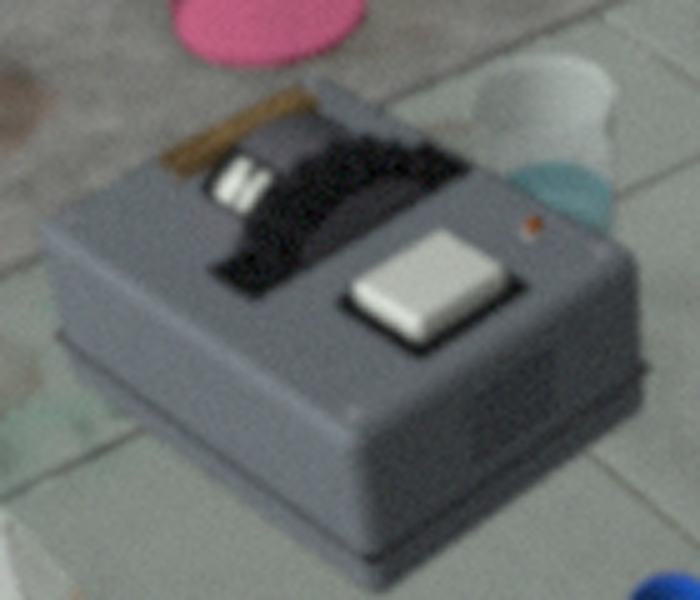

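```bash
python3 - <<'E'
from h import *
import pickle
T=pickle.load(open('top0.pkl','rb'));S=pickle.load(open('scene0.pkl','rb'))
a=T['img'][268:298,190:222]; b=S['img'][200:222,212:236]
a=cv2.resize(a,(500,470),interpolation=cv2.INTER_CUBIC);b=cv2.resize(b,(300,275),interpolation=cv2.INTER_CUBIC)
o=np.zeros((470,800,3),np.uint8);o[:,:500]=a;o[:275,500:]=b;cv2.imwrite('pics/win.png',o)
# key: white blob
def blob(c,x0,y0,x1,y1):
    im=c['img'][y0:y1,x0:x1]; hsv=cv2.cvtColor(im,cv2.COLOR_BGR2HSV)
    m=((hsv[...,2]>165)&(hsv[...,1]<50)).astype(np.uint8)
    cs,_=cv2.findContours(m,cv2.RETR_EXTERNAL,cv2.CHAIN_APPROX_NONE)
    k=max(cs,key=cv2.contourArea); r=cv2.minAreaRect(k)
    M=cv2.moments(k)
    return (M['m10']/M['m00']+x0,M['m01']/M['m00']+y0),cv2.boxPoints(r)+[x0,y0],cv2.contourArea(k)
kt=blob(T,248,245,290,292); ks=blob(S,240,215,285,250)
print(kt,ks)
print('key tri',two(T,kt[0],S,ks[0]),'onz102',onz(T,*kt[0],102),onz(S,*ks[0],102))
print('box',[onz(T,*p,102).round(1) for p in kt[1]])
# screws
sx=155;sy=210
for u,v in((72,136),(627,72),(674,454),(112,519)):
    print(onz(T,sx+u/5-.4,sy+v/4.7-.4,90).round(1))
E
```

```text
((265.7129144851658, 268.16841186736474), array([[252.61538506, 255.92307758],
       [275.13846207, 253.10769367],
       [278.55384636, 280.43077087],
       [256.03076935, 283.24615479]]), 573.0) ((258.7559774964838, 230.9001406469761), array([[245.41463709, 232.26829529],
       [263.70732117, 217.63414764],
       [272.48780823, 228.60975647],
       [254.19512558, 243.24390411]]), 237.0)
key tri (array([520.97821706, -51.71818498, 100.18958849]), np.float64(4.327011319500876)) onz102 [522.75250863 -53.05554508 102.        ] [518.00457139 -52.56063107 102.        ]
box [array([541.2, -32.3, 102. ]), array([546.1, -67. , 102. ]), array([504.3, -73.3, 102. ]), array([499.4, -38.8, 102. ])]
[567.3 102.6  90. ]
[591.4 -72.2  90. ]
[465.2 -89.8  90. ]
[440.5  84.3  90. ]
```

View pics/win.png

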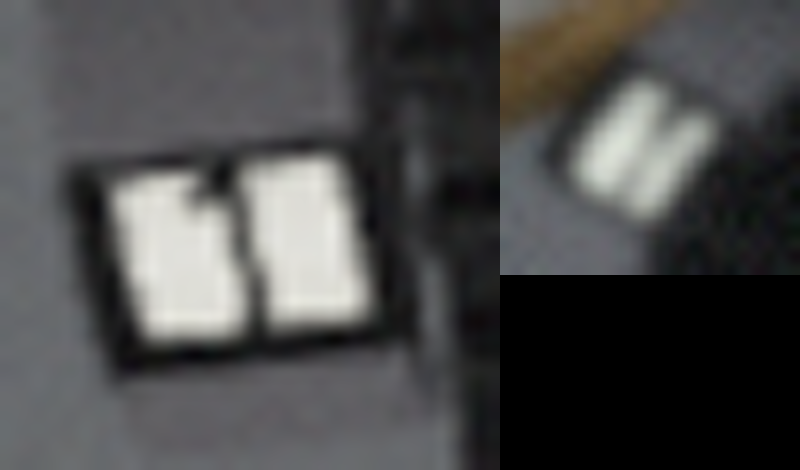

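```bash
python3 - <<'E'
from h import *
import pickle
T=pickle.load(open('top0.pkl','rb'));S=pickle.load(open('scene0.pkl','rb'))
# LED by colour
P={}
for n,c,(x0,y0,x1,y1) in(('T',T,(255,225,272,242)),('S',S,(272,210,292,230))):
    im=c['img'][y0:y1,x0:x1].astype(int); w=np.clip(im[...,2]-im[...,0]-25,0,None)
    v,u=np.mgrid[y0:y1,x0:x1]; P[n]=((u*w).sum()/w.sum(),(v*w).sum()/w.sum())
print(P,'LED',two(T,P['T'],S,P['S']))
print(onz(T,*P['T'],90),onz(S,*P['S'],90))
yaw=np.radians(8.0);Rz=R.from_euler('z',yaw).as_matrix();o=np.array([516,6.2,0])
W=lambda p:o+Rz@np.array(p,float)
def draw(c,x0,y0,x1,y1,k,fn):
    im=cv2.resize(c['img'][y0:y1,x0:x1],None,fx=k,fy=k,interpolation=cv2.INTER_CUBIC)
    def pt(p,col=(0,255,0)):
        q=(proj(c,W(p))-[x0,y0]+.5)*k-.5; cv2.circle(im,tuple(int(round(t)) for t in q),2,col,-1)
    for x in(-75,75):
        for y in(-100,100): pt((x,y,90)); pt((x,y,0),(255,0,0))
    for x in(-23,23):
        for y in(-79,-41): pt((x,y,102),(0,0,255))
    for a in range(-54,55,18):
        for y in(-8,16): pt((10+49*np.sin(np.radians(a)),y,64+49*np.cos(np.radians(a))),(0,255,255))
        for y in(-8,16): pt((10+56*np.sin(np.radians(a+9)),y,64+56*np.cos(np.radians(a+9))),(255,0,255))
    cv2.imwrite(fn,im)
draw(T,155,210,310,335,5,'pics/ot.png');draw(S,175,175,315,295,5,'pics/os.png')
E
```

```text
{'T': (np.float64(262.6058823529412), np.float64(233.62941176470588)), 'S': (np.float64(281.03743315508024), np.float64(219.42245989304814))} LED (array([575.78504323, -45.61973206,  96.77884109]), np.float64(1.736983564103024))
[577.23904588 -45.20633351  90.        ] [579.97203133 -37.62119108  90.        ]
```

View pics/ot.png

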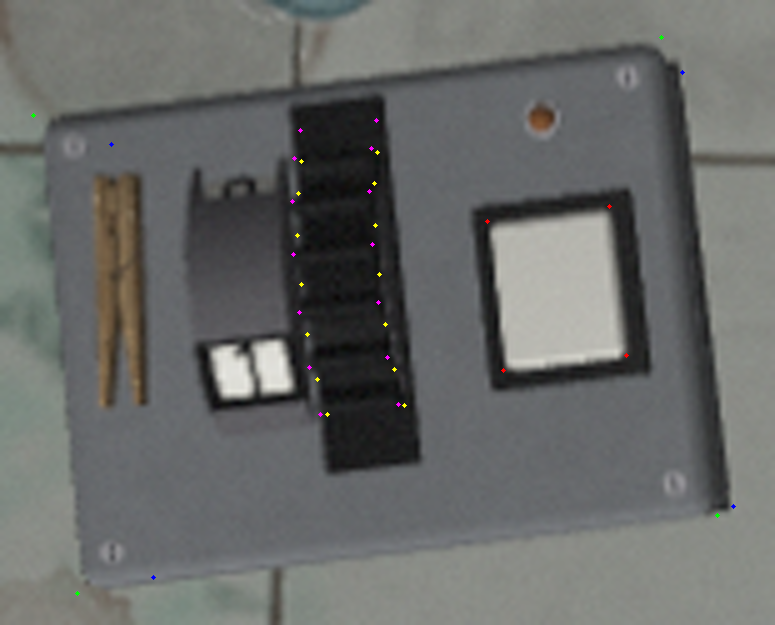

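View pics/os.png

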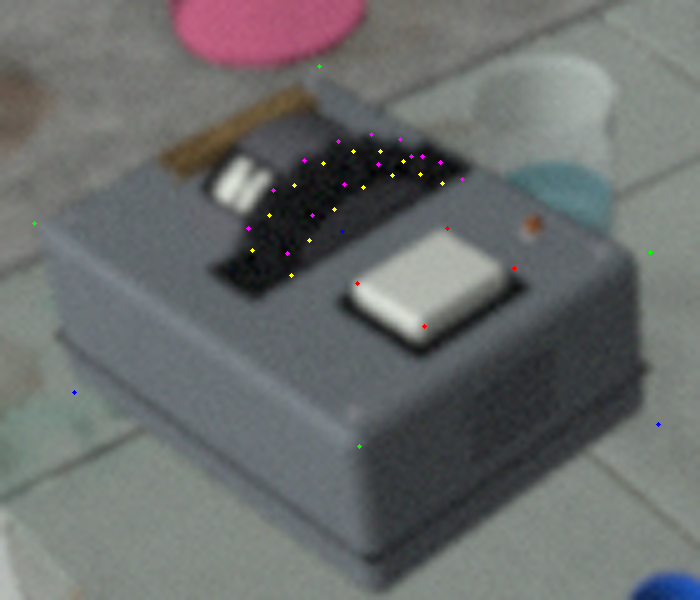

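```bash
python3 - <<'E'
from h import *
import pickle
T=pickle.load(open('top0.pkl','rb'));S=pickle.load(open('scene0.pkl','rb'))
yaw=np.radians(8.0);Rz=R.from_euler('z',yaw).as_matrix();o=np.array([515.2,5.5,0])
W=lambda p:o+Rz@np.array(p,float)
out=np.zeros((600,800,3),np.uint8)
for c,(x0,y0,x1,y1),ox in((T,(205,222,245,308),0),(S,(212,190,272,240),300)):
    k=min(600/(y1-y0),480/(x1-x0)); k=int(k)
    im=np.clip(c['img'][y0:y1,x0:x1].astype(float)*4-20,0,255).astype(np.uint8)
    im=cv2.resize(im,None,fx=k,fy=k,interpolation=cv2.INTER_CUBIC)
    for a in range(-54,55,18):
        for y,r,b,col in((-8,49,a,(0,255,255)),(16,49,a,(0,255,255)),(-8,56,a+9,(255,0,255)),(16,56,a+9,(255,0,255))):
            q=(proj(c,W((10+r*np.sin(np.radians(b)),y,64+r*np.cos(np.radians(b)))))-[x0,y0]+.5)*k-.5
            cv2.circle(im,tuple(int(round(t)) for t in q),3 if a==0 else 2,col if a else (0,255,0) if r==49 else (255,255,0),-1)
    h,w=im.shape[:2]; w=min(w,800-ox); out[:h,ox:ox+w]=im[:600,:w]
cv2.imwrite('pics/ribs.png',out)
E
```

```text
(no output)
```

View pics/ribs.png

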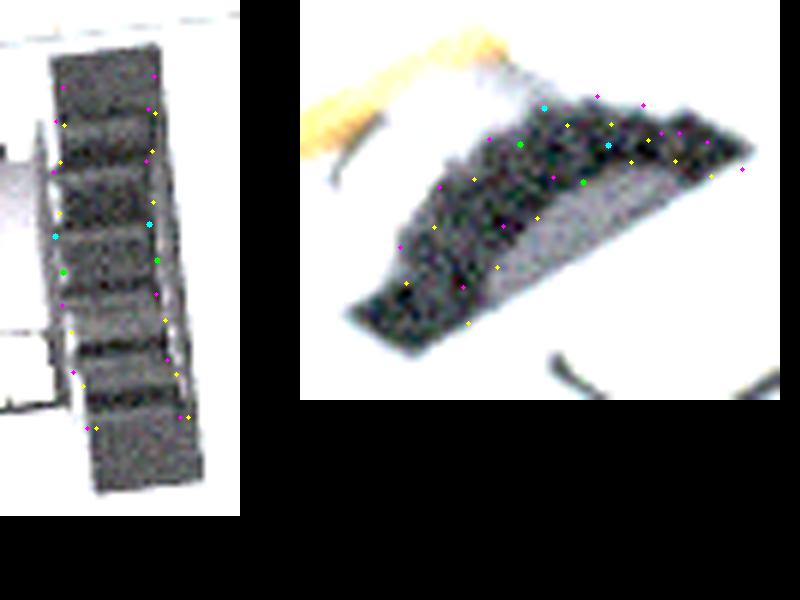

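```bash
cat >> h.py <<'E'
O=np.array([515.2,5.5,0.]); YAW=np.radians(8.0)
def W(p): return O+R.from_euler('z',YAW).as_matrix()@np.array(p,float)
YC=-8.
def pose(phi,r,lean=None,dz=0.,dx=0.):
    """front corner of closed fingertips at wheel polar (phi deg, r mm)"""
    lean=phi+30 if lean is None else lean
    f=np.radians(phi); l=np.radians(lean)
    c=np.array([10+dx+r*np.sin(f),YC,64+dz+r*np.cos(f)])
    tcp=c-7.5*np.array([np.cos(l),0,-np.sin(l)])
    return W(tcp),[np.pi,l,YAW]
E
python3 - <<'E'
from h import *
import pickle
T=pickle.load(open('top0.pkl','rb'));S=pickle.load(open('scene0.pkl','rb'))
for u,v in((40,170),(75,180),(10,120)): print(onz(T,u,v,200).round(),onz(T,u,v,0).round())
print('pitcher base S',onz(S,228,180,0).round(),'rim',two(T,(0,110),S,(195,105)))
print('teal',onz(S,340,185,0).round())
for ph,r in((-36,52.5),(-18,70),(-18,52.5),(0,52.5),(19,52.5),(21,66)):
    p,o=pose(ph,r); q=robot.inverse_kinematics(p,o); print(ph,p.round(1),np.degrees(o[1]),None if q is None else np.round(q,2), R.from_euler('xyz',o).as_matrix()[:,0].round(2))
E
```

```text
[651. 260. 200.] [695. 371.   0.]
[637. 208. 200.] [678. 304.   0.]
[725. 312. 200.] [788. 435.   0.]
pitcher base S [641. 288.   0.] rim (array([686.93025163, 360.90547171, 182.06112038]), np.float64(124.34634608721097))
teal [842.  82.   0.]
-36 [488.3  -6.4 105.7] -6.000000000000001 [-0.27  0.2   1.92  0.05  0.92  1.13] [0.98 0.14 0.1 ]
-18 [497.5  -5.1 132.1] 12.000000000000002 [-0.18  0.38  1.61 -0.07  1.35  1.27] [ 0.97  0.14 -0.21]
-18 [502.9  -4.3 115.5] 12.000000000000002 [-0.18  0.4   1.62 -0.07  1.32  1.27] [ 0.97  0.14 -0.21]
0 [519.8  -1.9 120.2] 29.999999999999996 [-0.12  0.64  1.31 -0.13  1.7   1.32] [ 0.86  0.12 -0.5 ]
19 [538.3   0.7 119.3] 49.0 [-0.09  0.91  0.99 -0.2   2.08  1.32] [ 0.65  0.09 -0.75]
21 [545.    1.6 131.4] 51.0 [-0.08  0.93  0.92 -0.21  2.15  1.31] [ 0.62  0.09 -0.78]
```

```bash
python3 - <<'E'
from h import *
robot.move_linear([220,320,300],speed=250)
robot.move_gripper(0.0)
p=W((-60,-8,125)); robot.move_ptp(p,[np.pi,0,YAW])
robot.sleep(.2); print(robot.current_t(),robot.current_gripper_width(),robot.current_contact_force().round(2) if hasattr(robot.current_contact_force(),'round') else 0)
robot.move_linear(W((-60,-8,98)),speed=80)
r=robot.move_linear(W((-60,-8,84)),speed=15,f_stop=3)
print(r,robot.current_tcp_pos(),robot.current_contact_force())
robot.move_linear(W((-60,-8,125)),speed=100)
print(robot.current_t())
for n in('scene','top'):
    c=robot.get_image(n); cv2.imwrite(f'pics/{n}1.png',c['img'])
E
```

```text
4.35 0.0023900947955897947 [-0.16 -1.25  0.23]
True [456.98395348 -10.78360835  90.29015892] [-1.78957025 -0.29333315  5.42957865]
5.9333
```

View pics/scene1.png

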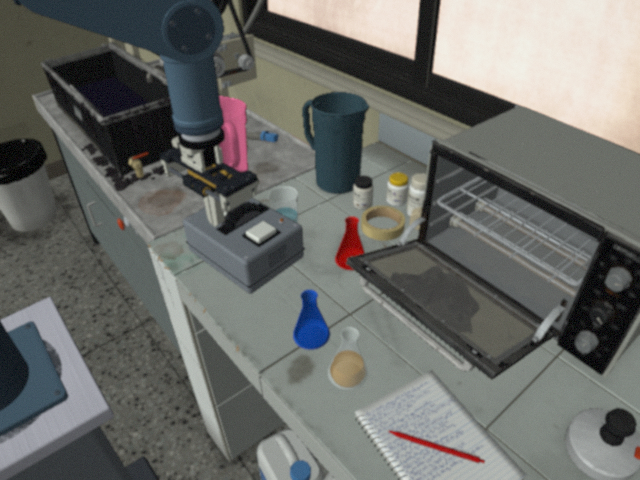

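View pics/top1.png

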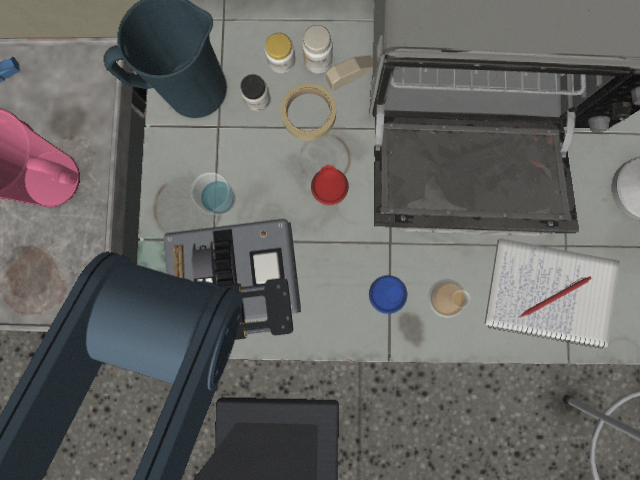

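```bash
cat >> h.py <<'E'
def stroke(a=-18,b=19,n=3,dx=0.,r=52.5,fs=8):
    F=lambda:np.round(robot.current_contact_force(),1)
    robot.move_linear(*pose(a,66,dx=dx),speed=80)
    p,o=pose(a,r,dx=dx)
    s=robot.move_linear(p,o,speed=25,f_stop=5)
    print('ins',s,np.round(np.array(robot.current_tcp_pos())-p,2),F())
    if s:
        robot.move_linear(*pose(a,66,dx=dx),speed=60); return False
    ok=True
    for x in np.linspace(a,b,n+1)[1:]:
        p,o=pose(x,r,dx=dx)
        s=robot.move_linear(p,o,speed=35,f_stop=fs)
        print(' arc',round(x),s,np.round(np.array(robot.current_tcp_pos())-p,2),F())
        if s: ok=False;break
    robot.move_linear(*pose(x-3,72,lean=x+30,dx=dx),speed=50)
    return ok
def look(k):
    robot.sleep(.1)
    o=np.zeros((600,800,3),np.uint8)
    for n,(x0,y0,x1,y1),ox,w,h in(('top',(190,225,250,305),0,450,600),('scene',(205,190,275,245),450,350,275)):
        c=robot.get_image(n); o[:h,ox:ox+w]=cv2.resize(c['img'][y0:y1,x0:x1],(w,h),interpolation=cv2.INTER_CUBIC)
        cv2.imwrite(f'pics/{n}_{k}.png',c['img'])
    cv2.imwrite(f'pics/look_{k}.png',o)
E
python3 - <<'E'
from h import *
robot.move_linear(*pose(-18,75),speed=80)
print(stroke()); print(robot.current_t())
robot.move_linear(W((-110,-60,170)),[np.pi,0,YAW],speed=200)
look('a'); print(robot.current_t())
E
```

```text
ins False [ 0.03  0.01 -0.09] [-0.7 -0.1 -0.1]
 arc -6 False [ 0.06  0.12 -0.65] [-0.2 -0.7  0.5]
 arc 7 False [-0.17 -0.02 -0.22] [ 0.9  0.4 -0.7]
 arc 19 False [-0.27 -0.1   0.18] [0.6 0.7 0.1]
True
9.7
10.9333
```

View pics/look_a.png

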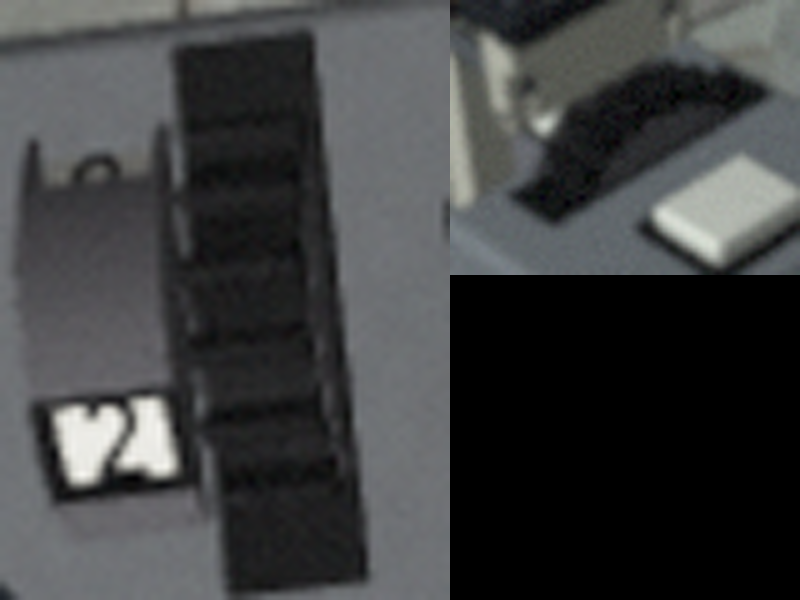

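The window at about (115,440) in the crop now shows a 2 (it was 1), so the stroke advances one digit. I'll do three more strokes and look again before the last one.

```bash
python3 - <<'E'
from h import *
robot.move_linear(*pose(-18,75),speed=200)
for i in range(3):
    if not stroke(): print('stop');break
    if i<2: robot.move_linear(*pose(-18,72),speed=100)
robot.move_linear(W((-110,-60,170)),[np.pi,0,YAW],speed=200)
look('b'); print(robot.current_t())
E
```

```text
ins False [-0.02  0.05 -0.1 ] [-0.4 -0.6 -0.3]
 arc -6 False [ 0.05  0.13 -0.65] [0.2 1.2 0.1]
 arc 7 False [-0.17 -0.01 -0.19] [ 0.5 -0.8  0.5]
 arc 19 False [-0.25 -0.09  0.19] [-0.2 -0.4  0. ]
ins False [ 0.01 -0.03  0.05] [-0.6  0.5  0.5]
 arc -6 False [ 0.06  0.09 -0.59] [-0.5  0.2 -0.2]
 arc 7 False [-0.18 -0.05 -0.21] [0.  0.4 0.3]
 arc 19 False [-0.24 -0.08  0.2 ] [ 1.6 -0.4  0.5]
ins False [-0.02 -0.01  0.05] [ 0.2 -0.3 -0.4]
 arc -6 False [ 0.04  0.09 -0.58] [-0.3 -0.7 -0.3]
 arc 7 False [-0.15 -0.01 -0.2 ] [0.4 0.7 0.1]
 arc 19 False [-0.22 -0.1   0.2 ] [0.  0.4 0.2]
23.4
```

View pics/look_b.png

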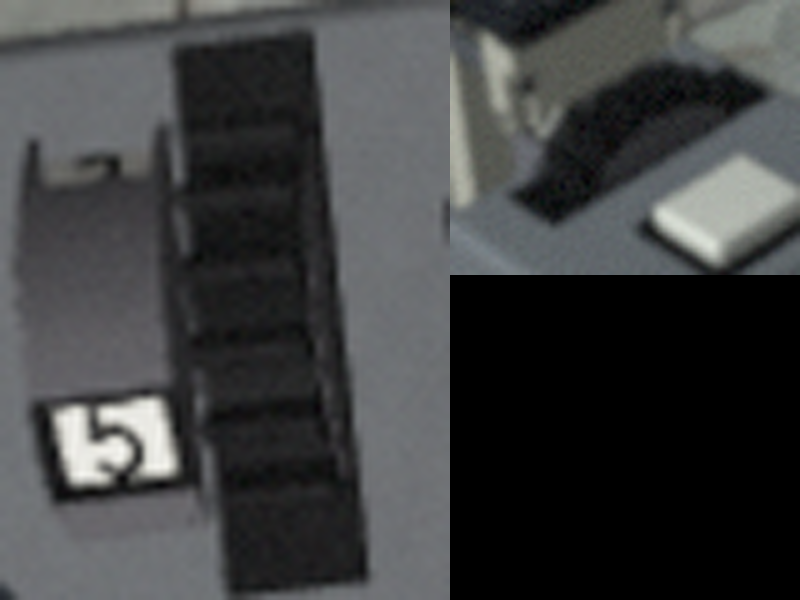

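The window at about (113,440) now shows a 5, so one more stroke is needed.

```bash
python3 - <<'E'
from h import *
robot.move_linear(*pose(-18,75),speed=200)
stroke()
robot.move_linear(W((-110,-60,170)),[np.pi,0,YAW],speed=200)
look('c'); print(robot.current_t())
E
```

```text
ins False [-0.01  0.04 -0.11] [-0.6 -0.4 -0.7]
 arc -6 False [ 0.05  0.13 -0.66] [-0.7  0.6 -0.1]
 arc 7 False [-0.15 -0.01 -0.19] [0.9 0.3 0.6]
 arc 19 False [-0.24 -0.11  0.19] [-0.1  0.3 -0.1]
28.3167
```

View pics/look_c.png

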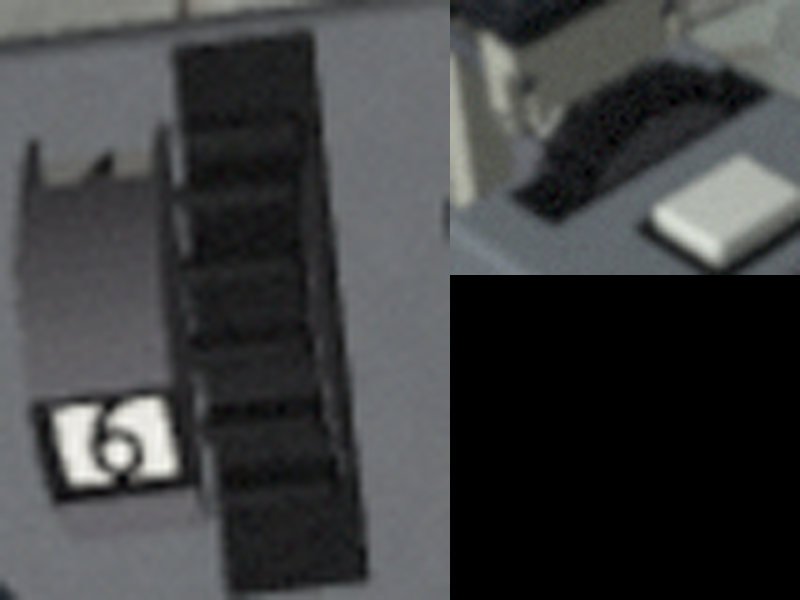

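The window shows 6, upright and in the same place as the earlier clicked digits. Now I'll press the key.

```bash
python3 - <<'E'
from h import *
o=[np.pi,0,YAW]
robot.move_linear(W((0,-60,170)),o,speed=150)
robot.move_linear(W((0,-60,108)),o,speed=100)
robot.sleep(.2); f0=robot.current_contact_force(); print(f0)
s=robot.move_linear(W((0,-60,93)),o,speed=12,f_stop=13)
print(s,robot.current_tcp_pos(),robot.current_contact_force())
robot.sleep(.3); print(robot.current_tcp_pos(),robot.current_contact_force())
robot.move_linear(W((0,-60,125)),o,speed=60)
robot.move_linear(W((-120,-60,190)),o,speed=200)
robot.sleep(.3);look('d'); print(robot.current_t(),robot.current_contact_force())
E
```

```text
[ 0.43158101  0.43388926 -0.58875799]
True [523.60379008 -53.9269939   96.31600949] [-1.14973977  1.63217328  3.77148793]
[523.59718183 -53.91271974  96.29425263] [-1.83150764 -0.49966027  4.30330138]
33.3917 [ 0.09088336  0.54317937 -0.52023005]
```

View pics/look_d.png

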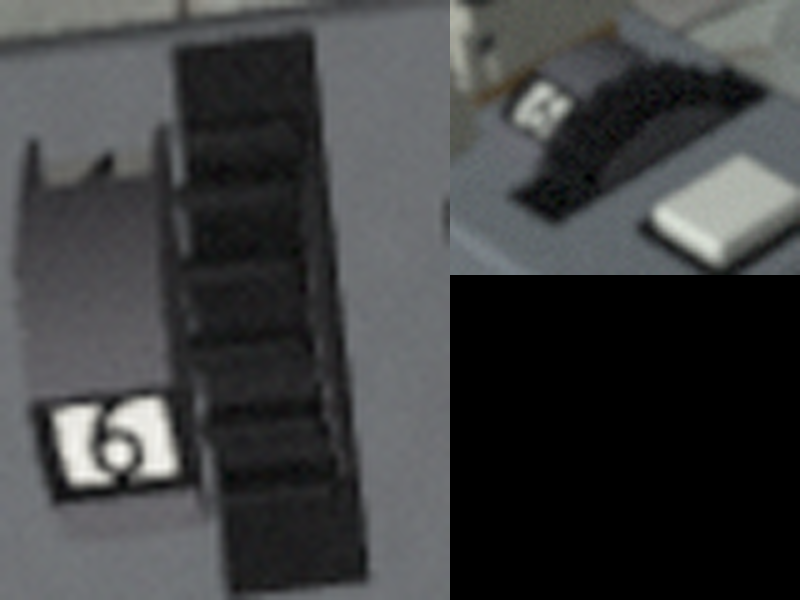

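View pics/scene_d.png

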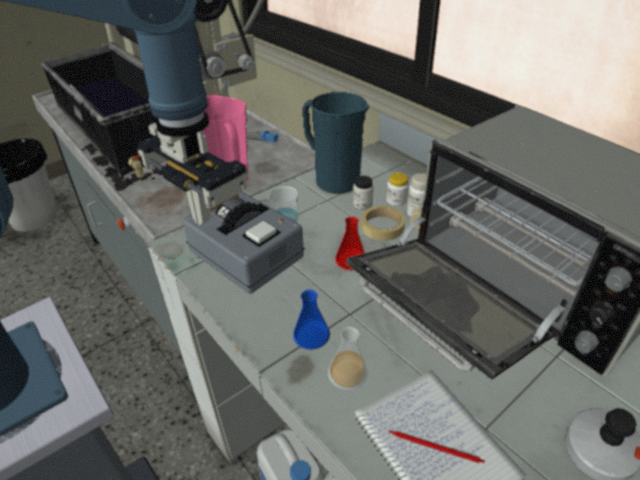

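View pics/top_d.png

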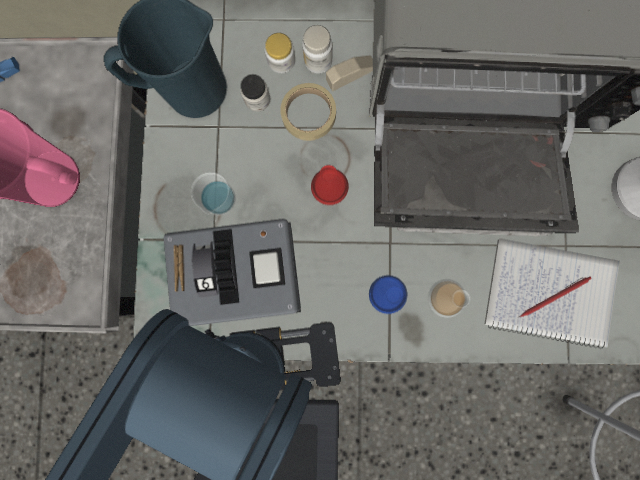

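```bash
python3 - <<'E'
from h import *
robot.hand_in(); print(robot.current_t())
E
```

```text
the job is handed in; nothing more can be done
the job is handed in; nothing more can be done
```

The timer is set to 6 and the start key has been pressed once and released; I handed the job in at about 33.4 s of the 64 s allowed.

- **Wheel:** It started at 1. I moved it one click at a time with the closed fingertips, in five strokes. I checked the window at 2, 5 and 6. The force readings after each move stayed near the ±1.5 N noise, and none of the force stops (5 N going into a groove, 8 N while rolling) tripped.
- **Start key:** I pressed it only after the 6 was confirmed. The press ended on the 13 N force stop with the fingertips at z = 96.3 mm. A light probe of the case top had read 90.3 mm against the nominal 90, so the key was at about 96.0 mm, its fully-down height. While held, the force read about 5 N. I did not measure its travel any other way.
- **Final pictures:** The 6 sits squarely in the window and the key is back up. The beaker and the clear flask with the orange liquid are standing where they were, and the gripper is clear of everything.
- **Disagreement:** The two camera views put the key about 4 mm apart in x, and the triangulated status light came out 7 mm too high. I therefore placed the timer mainly from the top view, and the strokes and the press landed as intended.

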